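# Show the label on the back of a vial case

## Task

The small wooden vial case stands upright in the slot of its dark stand, and the brass turnbutton that should keep its hinged clear front shut is undone. Turn the button down over the front until it points straight down, then draw the case up out of the stand and hold it up in the gripper at least 10 cm clear of the bench, top edge still uppermost but tipped about 45 degrees front-down, so that the label on its back looks up for the register photograph. Finish still holding it there with the front shut, and leave the two specimen jars and the glass dish as they stand.

Things in the scene. Friction and masses are not known exactly. Their poses are not given: they have to be found in the camera images.
- stand: dark hardwood stand, 66 (x) x 150 (y) x 34 mm high, fixed to the bench. Origin: centre of its underside, z up. One slot, closed all round, open at the top: 30 (x) x 118 (y) mm wide, 24 mm deep, in the middle. Fixed near it: a hand grinder 0.5 m high round (0.5, -0.34) m, to pass in front of (keep within 0.4 m of the base there), and gas jars 0.29 m high at (0.59, 0.43) and (0.71, 0.40) m.
- case: light wooden vial case, loose, 0.4 to 0.65 kg in all, 28 (x) x 116 (y) x 126 mm (z). Origin: centre of underside; z to its top, x from front to back (front -x looks roughly at the robot at the start). Stands in the slot, underside 10 mm above the bench, 1 mm play a side. Top 30 mm: solid rail 28 mm thick, to grip across x; button pivot on it at y = +34 mm. Vials fixed inside; label on back (+x).
- top_rail (a point): middle of the case's top edge, 126 mm above its underside, axes as the case
- foot (a point): middle of the lower front edge of the case (its lowest line when tipped front-down), axes as the case
- pivot (a point): point on the turnbutton's axis, in the plane of the middle of the knob: fixed to the case at (-36, +34, +110) mm; the axis runs along the case's x
- knob (a point): middle of the round brass finger knob at the end of the turnbutton, 28 mm from the axis. The knob is 9 to 10 mm across and sticks out to the front along the case's -x, 10 mm in front and 9 mm behind this point, where the bar and the front begin. Push it, or pinch it lightly from above across the case's y (a hard pinch keeps it from turning in the fingers and rocks the case)
- turnbutton (a joint): angle of the turnbutton, rad: 0 when the bar points level along the case's -y (undone, across the top rail), 1.57 when it points straight down over the front (secured; stop at 1.6); it stays where it is left, friction about 0.015 N m (0.5 N at the knob)
- front (a joint): opening of the hinged front, rad: 0 shut; hinged at its lower edge, 27 mm above the underside, 6 mm thick, it lies on the carcass from there to the top rail. Undone it drops open by itself when the case is tipped front-down; the turned-down button blocks it
- jar_black: specimen jar with black lid, 44 mm across, 74 mm high, loose bystander beside the stand; origin at its underside
- jar_cream: specimen jar with cream lid, 50 mm across, 70 mm high, loose bystander beside the stand; origin at its underside
- dish: glass petri dish of soil, 62 mm across, 14 mm high, loose bystander on the robot's side of the stand; origin at its underside
Mind the look-alikes: they are no part of the job. There is more than one size of the case; the one meant has the size given above.

How it is judged:
By the outcome, as a careful person would: the job done as asked, in the order asked, and still so for the second after the job is handed in, while the arm keeps its last pose, push and grip.
It also fails if it takes over 58 s, if anything falls off the work surface, if the arm or the gripper's body presses on something with over 40 N, if the wrist force passes 120 N, or if a joint passes its speed limit or range.

## Robot

A 6-joint arm with a two-finger parallel gripper is mounted at the origin on the work surface; the furniture and walls round the work are solid. World frame = base frame: x ahead of the robot, y to its left, z up, the work surface at z = 0. Lengths are in m, angles in rad, forces in N, time in s.
With the tool pointing down it reaches from about 0.35 to 0.775 m from the base axis. Payload 5.5 kg.
Tool frame: the origin (TCP) lies at the very end of the fingers, on their centre line; the grasp point (between the pads) lies 19 mm behind it; z points along the fingers, y is the line along which they close (so a half turn about z gives the same grasp; the last joint's range is limited). The gripper opens to 85 mm and grips with 20 to 120 N. Pads are 22 mm wide; open, the fingers measure 114 mm over their backs; the gripper's body (76 mm by 85 mm) begins 54 mm behind the grasp point. The pads swing forward as they close: fully open they stand 13 mm farther back than shut.
Start: joints at [-1.339, 0.313, 0.046, 1.304, 0, 1.431], TCP at [0.209, -0.536, 0.231] pointing down, gripper open.
Joint ranges: [-2.76, 2.76], [-0.86, 1.69], [-1.03, 1.26], [-2.2, 2.34], [-1.47, 1.5], [-3.14, 3.14]. Speed limits (rad/s): [2.57, 2.57, 3.14, 3.14, 3.14, 3.14].

## Interface

Orientations are given as a unit quaternion [w, x, y, z].
In Python, from workcell import get_state, read_camera, hand_in gives the robot as it stands.
- The arm moves only by the tool send_rows, never from a script. Its argument "increments" is a list of rows, each an object of numbers: "dx", "dy", "dz": the shift along the world's x, y, z in units of 25 mm (1.0 is 25 mm); "roll": the turn about the world's z in units of 8 degrees (1.0 is 8 degrees); "claw": the opening, from -1 (shut) to 1 (fully open). In form: [{"dx": .., "dy": .., "dz": .., "roll": .., "claw": ..}, ...]. A call has exactly 5 rows; each row is the pose to reach, as a shift and turn from the pose commanded when the call began; what a row does not reach only later rows make up. A row lasts 1/8 s, in which the tool goes at most 62.5 mm and 10.7 degrees, less where a joint would pass 70% of its speed; a pose out of reach is approached as far as the arm can. A call with a gripper value outside its range is refused whole. The fingers move at their own pace and stop on an object; "grip_force" is the grip in N (left out, the last holds). Time passes only in rows, so rows that repeat a pose let the fingers close, or fill a call up. It gives the time, the measured TCP pose, the force, the opening and the grip force at its end, in the units of the state.
- get_state(): the state, without advancing time (a new reading comes with each control period).
- read_camera(name): name is "scene" or "top"; returns a dict with "image" (420x560x3 uint8, blue, green, red), "fx", "fy", "cx", "cy" (pixels), "dist_coeffs" ([k1, k2, p1, p2, k3] as OpenCV has them; the pictures are not rectified), "world_to_cam" (4x4, takes a point from world to camera coordinates). Camera axes: x right, y up, looking along -z (the intrinsics and any distortion apply to the point x, -y, -z); pixel columns grow to the right and rows downward; lengths in m; the calibration is good to about 2 mm. A picture is of the moment at which its call begins. There is no depth.
- hand_in(): hands the job in; it is judged then, once.
The state is a dict: "clock": time; "joint_pos": joint angles; "qvel": joint speeds; "tau": joint torques, N m; "tcp_pos": TCP position; "orientation": TCP orientation; "wrist_force": force on the tool from outside, world axes, zero at the start; "ft_torque": the same for the moment, N m; "finger_gap": finger opening in m; "grip_force": force on a finger pad.
Only numpy, scipy, OpenCV 4.12 (cv2) and the standard library are available. Lean on these libraries where they do the work, as an engineer would, in place of code of your own. Each camera call takes 0.05 s, during which the arm holds its last target. There are 200 camera calls.

## Working session

There is one attempt and no reset: what is moved stays moved. The work goes in short steps, Python scripts to look and compute and a tool call to move; the robot and the scene stay as the last step left them, time stands still between calls to the robot, and variables do not carry over. Pictures are saved under pics/ and viewed, at most 10 in all, crops included, and the job is handed in when it is done.

Besides the shell and the picture viewer there is one more tool, called after "Call:" in YAML: its name, and indented under it one key for each argument. send_rows: Moves the arm, as the interface text tells. Its arguments: {"type":"object","properties":{"increments":{"type":"array","items":{"type":"object","properties":{"dx":{"type":"number"},"dy":{"type":"number"},"dz":{"type":"number"},"roll":{"type":"number"},"claw":{"type":"number"}}}},"grip_force":{"type":"number"}},"required":["increments"]}

```bash
mkdir -p pics; ls; cat > h.py <<'E'
import numpy as np, cv2
from workcell import get_state, read_camera, hand_in
def cam(n,save=None):
    c=read_camera(n); 
    if save: cv2.imwrite(f'pics/{save}.png',c['image'])
    c['K']=np.array([[c['fx'],0,c['cx']],[0,c['fy'],c['cy']],[0,0,1.]]); c['d']=np.array(c['dist_coeffs'],float)
    c['T']=np.array(c['world_to_cam'],float); return c
def ray(c,uv):
    p=cv2.undistortPoints(np.array(uv,float).reshape(-1,1,2),c['K'],c['d']).reshape(-1,2)
    d=np.c_[p[:,0],-p[:,1],-np.ones(len(p))]; R=c['T'][:3,:3]
    return -R.T@c['T'][:3,3], d@R
def onz(c,uv,z):
    o,d=ray(c,uv); return o+d*((z-o[2])/d[:,2:3])
def proj(c,P):
    P=np.atleast_2d(P)@c['T'][:3,:3].T+c['T'][:3,3]; P=P*[1,-1,-1]
    return cv2.projectPoints(P,np.zeros(3),np.zeros(3),c['K'],c['d'])[0].reshape(-1,2)
def tri(c1,u1,c2,u2):
    o1,d1=ray(c1,u1);o2,d2=ray(c2,u2);out=[]
    for a,b in zip(d1,d2):
        s=np.linalg.lstsq(np.c_[a,-b],o2-o1,rcond=None)[0]; p,q=o1+a*s[0],o2+b*s[1]
        out.append(np.r_[(p+q)/2,np.linalg.norm(p-q)])
    return np.array(out)
E
python3 - <<'E'
from h import *
print(get_state())
for n in('scene','top'):
    c=cam(n,n+'0'); print(n,-c['T'][:3,:3].T@c['T'][:3,3],c['fx'],c['d'],-c['T'][2,:3])
E
```

```text
pics
{'clock': 0.0, 'joint_pos': array([-1.33858275e+00,  3.14001807e-01,  4.49892190e-02,  1.30358249e+00,
        4.46030032e-06,  1.43119099e+00]), 'qvel': array([-2.30109997e-03,  2.09237208e-04, -4.29891374e-06, -1.02775114e-03,
        6.88626611e-04, -8.07777353e-04]), 'tau': array([ 4.70056693e-04, -4.80625105e+01,  2.98533994e+01,  1.92688726e-02,
       -1.97024669e-04, -7.31907932e-06]), 'tcp_pos': array([ 0.20877728, -0.53522368,  0.23041224]), 'orientation': array([-8.98516557e-04,  9.82768156e-01,  1.84840319e-01, -3.94022366e-05]), 'wrist_force': array([ 0.99842387,  0.23774684, -0.28280177]), 'ft_torque': array([-0.00830592,  0.02760474, -0.01719614]), 'grip_force': 0.0, 'finger_gap': 0.08572343756781943}
scene [ 0.46669087 -0.40046978  0.80394117] 454.7042091088306 [0.0228197 0.        0.        0.        0.       ] [ 0.08703728  0.6003083  -0.79501853]
top [0.42430472 0.11348183 0.96503491] 436.0450030593878 [0.01039431 0.         0.         0.         0.        ] [ 0.14282132  0.02278288 -0.98948624]
```

View pics/scene0.png

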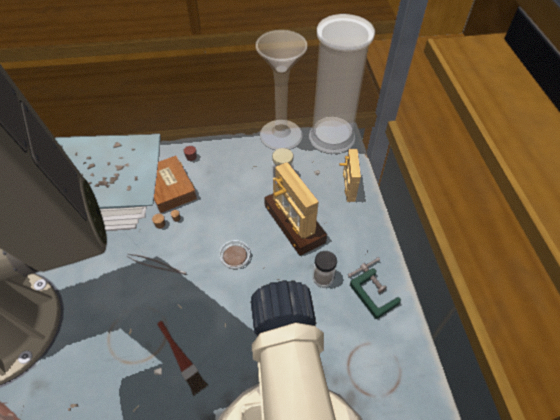

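View pics/top0.png

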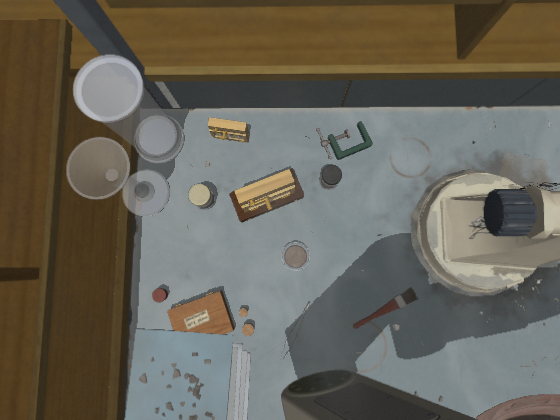

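```bash
python3 - <<'E'
from h import *
a=cv2.imread('pics/scene0.png')[155:295,225:365]; b=cv2.imread('pics/top0.png')[150:235,215:355]
a=cv2.resize(a,None,fx=4.2,fy=4.2,interpolation=2)[:588]; b=cv2.resize(b,None,fx=5.6,fy=5.6,interpolation=2)
cv2.imwrite('pics/a.png',a);cv2.imwrite('pics/b.png',b)
E
```

```text
(no output)
```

View pics/a.png

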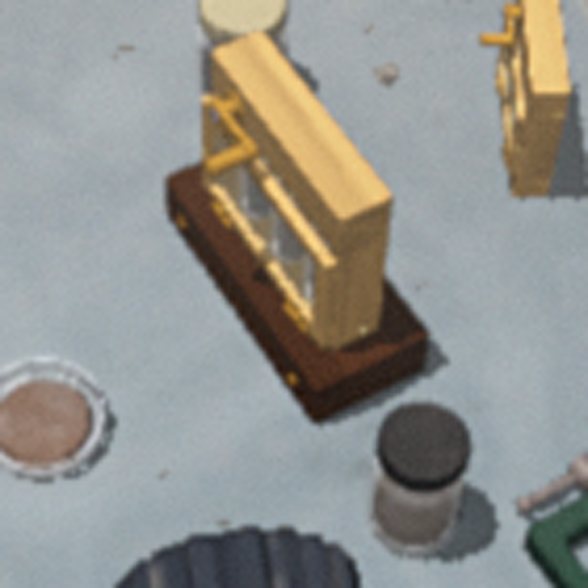

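View pics/b.png

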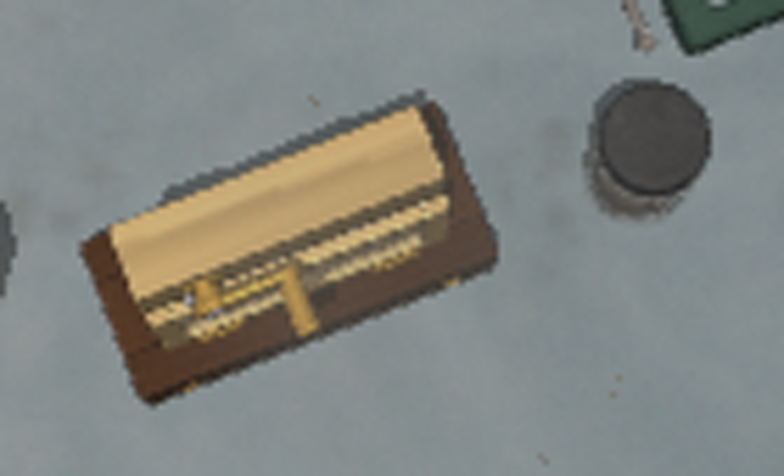

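```bash
cat > m.py <<'E'
from h import *
t=cam('top');s=cam('scene')
def T(p):return np.array(p)/5.6+[215,150]-0.4
def S(p):return np.array(p)/4.2+[225,155]-0.4
Ct=[(112,228),(420,108),(443,180),(138,300)]; Cs=[(262,32),(392,198),(345,220),(214,50)] # bl,br,fr,fl
p=onz(t,T(Ct),.136);q=onz(s,S(Cs),.136);print(p.round(4),'\n',q.round(4))
for r in(p,q):
    m=r.mean(0);d=(r[0]-r[1]+r[3]-r[2])/2; print('ctr',m,'len',np.linalg.norm(d),'yaw(case y dir)',np.degrees(np.arctan2(-d[0],d[1])))
print('knob tip',tri(t,T([(305,330)]),s,S([(210,164)])),'base',tri(t,T([(286,270)]),s,S([(250,150)])))
print('stand top corners',onz(t,T([(84,246),(150,402),(496,262)]),.034).round(4))
E
python3 m.py
```

```text
[[0.566  0.2099 0.136 ]
 [0.608  0.1035 0.136 ]
 [0.5826 0.0957 0.136 ]
 [0.5409 0.2006 0.136 ]] 
 [[0.5674 0.207  0.136 ]
 [0.6097 0.1009 0.136 ]
 [0.587  0.0918 0.136 ]
 [0.5434 0.1988 0.136 ]]
ctr [0.5743517  0.15241624 0.136     ] len 0.11360173951275737 yaw(case y dir) 21.611130139408615
ctr [0.57688506 0.14961817 0.136     ] len 0.11487649378796769 yaw(case y dir) 21.956352094141902
knob tip [[0.53331695 0.14372517 0.11984463 0.00159641]] base [[5.53765085e-01 1.50480355e-01 1.18690460e-01 2.42737095e-04]]
stand top corners [[0.5764 0.2325 0.034 ]
 [0.5157 0.2061 0.034 ]
 [0.5699 0.0732 0.034 ]]
```

Call:
send_rows:
  increments:
    - {"dx": -0.72, "dy": 1.86, "dz": 0.2, "roll": 0.0, "claw": -1}
    - {"dx": -1.44, "dy": 3.72, "dz": 0.4, "roll": 0.3, "claw": -1}
    - {"dx": -2.16, "dy": 5.58, "dz": 0.6, "roll": 0.6, "claw": -1}
    - {"dx": -2.88, "dy": 7.44, "dz": 0.8, "roll": 1, "claw": -1}
    - {"dx": -2.88, "dy": 7.44, "dz": 0.8, "roll": 1.3, "claw": -1}

```text
clock: 0.82
tcp_pos: [0.1361, -0.3465, 0.2518]
orientation: [-0.0, 0.962, 0.274, -0.0]
wrist_force: [0.2, -0.7, -0.8]
finger_gap: 0.0001
grip_force: 0.0
```

```bash
python3 - <<'E'
from h import *
s=get_state();print(s['joint_pos'],s['tcp_pos'],s['orientation'])
E
```

```text
[-1.41298695e+00 -8.79996612e-02 -3.61822956e-01  1.29714468e+00
 -5.60022254e-05  1.17417629e+00] [ 0.1361363  -0.34654582  0.25178762] [-8.85494916e-05  9.61821437e-01  2.73677759e-01 -1.75781009e-05]
```

Call:
send_rows:
  increments:
    - {"dx": 2.44, "dy": 1.24, "dz": 0, "roll": 1.3, "claw": -1}
    - {"dx": 4.72, "dy": 2.98, "dz": 0, "roll": 2.6, "claw": -1}
    - {"dx": 6.6, "dy": 5.11, "dz": 0, "roll": 3.9, "claw": -1}
    - {"dx": 8.04, "dy": 7.58, "dz": 0, "roll": 5.2, "claw": -1}
    - {"dx": 9.0, "dy": 10.26, "dz": 0, "roll": 6.4, "claw": -1}

```text
clock: 1.45
tcp_pos: [0.3469, -0.1281, 0.2513]
orientation: [0.0, 0.748, 0.664, 0.0]
wrist_force: [0.3, -1.0, 0.8]
finger_gap: 0.0001
grip_force: 0.0
```

```bash
python3 - <<'E'
from h import *
s=get_state();print(s['joint_pos'],s['tcp_pos'],s['orientation'])
E
```

```text
[-5.71917063e-01 -9.40444303e-02 -3.68253119e-01  1.29561226e+00
  1.72091158e-04  1.11733958e+00] [ 0.34687661 -0.12807477  0.25134521] [4.46490289e-04 7.47724247e-01 6.64009190e-01 2.14221554e-04]
```

Call:
send_rows:
  increments:
    - {"dx": 0.64, "dy": 2.4, "dz": 0, "roll": 0.9, "claw": -1}
    - {"dx": 1.56, "dy": 4.8, "dz": 0, "roll": 1.8, "claw": -1}
    - {"dx": 2.76, "dy": 7.0, "dz": 0, "roll": 2.7, "claw": -1}
    - {"dx": 4.36, "dy": 8.4, "dz": 0, "roll": 3.6, "claw": -1}
    - {"dx": 5.56, "dy": 8.8, "dz": 0, "roll": 3.6, "claw": -1}

```text
clock: 2.08
tcp_pos: [0.4857, 0.093, 0.2511]
orientation: [0.0, 0.559, 0.829, 0.0]
wrist_force: [0.1, -0.5, 0.4]
finger_gap: -0.0005
grip_force: 0.0
```

```bash
python3 - <<'E'
from h import *
s=get_state();print(s['joint_pos'],s['tcp_pos'],s['orientation'])
E
```

```text
[ 2.65375627e-02  1.51308117e-01 -1.14544296e-01  1.30459440e+00
  2.57804877e-04  1.21350413e+00] [0.4857333  0.0929988  0.25113407] [6.73287499e-05 5.59252011e-01 8.28997672e-01 2.06451527e-04]
```

Call:
send_rows:
  increments:
    - {"dz": -1, "claw": -1}
    - {"dz": -2, "claw": -1}
    - {"dz": -3, "claw": -1}
    - {"dz": -3, "claw": -1}
    - {"dz": -3, "claw": -1}

```text
schema error: expected keys dx, dy, dz, roll, claw
```

```bash
python3 - <<'E'
from h import *
s=get_state();print(s['joint_pos'],s['tcp_pos'],s['orientation'])
E
```

```text
[ 2.65375627e-02  1.51308117e-01 -1.14544296e-01  1.30459440e+00
  2.57804877e-04  1.21350413e+00] [0.4857333  0.0929988  0.25113407] [6.73287499e-05 5.59252011e-01 8.28997672e-01 2.06451527e-04]
```

Call:
send_rows:
  increments:
    - {"dx": 0, "dy": 0.5, "dz": -1, "roll": 0, "claw": -1}
    - {"dx": 0, "dy": 1, "dz": -2, "roll": 0, "claw": -1}
    - {"dx": 0, "dy": 1, "dz": -3, "roll": 0, "claw": -1}
    - {"dx": 0, "dy": 1, "dz": -3, "roll": 0, "claw": -1}
    - {"dx": 0, "dy": 1, "dz": -3, "roll": 0, "claw": -1}

```text
clock: 2.7
tcp_pos: [0.4851, 0.1153, 0.1771]
orientation: [0.0, 0.561, 0.828, 0.0]
wrist_force: [0.1, -0.5, -0.1]
finger_gap: -0.0001
grip_force: 0.0
```

```bash
python3 - <<'E'
from h import *
s=get_state();print(s['joint_pos'],s['tcp_pos'],s['orientation'])
E
```

```text
[ 7.21393009e-02  1.89612670e-01 -2.51566853e-01  1.12877003e+00
 -1.11143409e-05  1.26431690e+00] [0.48508468 0.11525977 0.17712437] [3.35767067e-04 5.61410061e-01 8.27537652e-01 2.57965932e-04]
```

Call:
send_rows:
  increments:
    - {"dx": 0.9, "dy": 0.5, "dz": -0.6, "roll": 0, "claw": -1}
    - {"dx": 1.8, "dy": 1.0, "dz": -1.3, "roll": 0, "claw": -1}
    - {"dx": 1.8, "dy": 1.0, "dz": -1.3, "roll": 0, "claw": -1}
    - {"dx": 1.8, "dy": 1.0, "dz": -1.3, "roll": 0, "claw": -1}
    - {"dx": 1.8, "dy": 1.0, "dz": -1.3, "roll": 0, "claw": -1}

```text
clock: 3.32
tcp_pos: [0.5296, 0.14, 0.145]
orientation: [0.001, 0.561, 0.827, 0.0]
wrist_force: [-0.6, -0.4, -0.5]
finger_gap: 0.0002
grip_force: 0.0
```

```bash
python3 - <<'E'
from h import *
s=get_state();print(s['joint_pos'],s['tcp_pos'],s['wrist_force'])
t=cam('top');c=cam('scene')
b=t['image'][150:235,215:355];a=c['image'][155:295,225:365]
b=cv2.resize(b,None,fx=4,fy=4,interpolation=2);a=cv2.resize(a,None,fx=3.5,fy=3.5,interpolation=2)
o=np.zeros((490+340-330,800,3),np.uint8); 
b=b[:, :310]; o[:490,:490]=a; o[:340,490:800]=b; cv2.imwrite('pics/c.png',o)
E
```

```text
[ 1.11957806e-01  3.00619739e-01 -1.87064007e-01  1.08185615e+00
 -7.46591746e-05  1.30434863e+00] [0.52957347 0.14002032 0.14498156] [-0.62271112 -0.4193166  -0.53794971]
```

View pics/c.png

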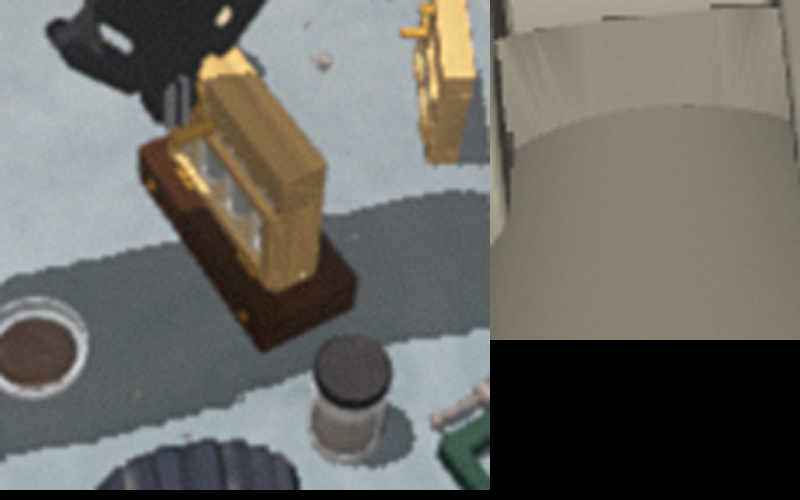

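Call:
send_rows:
  increments:
    - {"dx": 0, "dy": 0, "dz": -0.5, "roll": 0, "claw": -1}
    - {"dx": 0, "dy": 0, "dz": -0.9, "roll": 0, "claw": -1}
    - {"dx": -0.03, "dy": 0.08, "dz": -1.2, "roll": 0, "claw": -1}
    - {"dx": -0.06, "dy": 0.15, "dz": -1.5, "roll": 0, "claw": -1}
    - {"dx": -0.06, "dy": 0.15, "dz": -1.7, "roll": 0, "claw": -1}

```text
clock: 4.05
tcp_pos: [0.5276, 0.145, 0.1009]
orientation: [-0.001, 0.561, 0.828, 0.0]
wrist_force: [-4.2, 4.9, 8.2]
finger_gap: 0.0004
grip_force: 4.0
```

Call:
send_rows:
  increments:
    - {"dx": 0, "dy": 0, "dz": 0.6, "roll": 0, "claw": -1}
    - {"dx": 0.2, "dy": -0.5, "dz": 1, "roll": 0, "claw": -1}
    - {"dx": 0.4, "dy": -1, "dz": 1, "roll": 0, "claw": -1}
    - {"dx": 0.4, "dy": -1, "dz": 1, "roll": 0, "claw": -1}
    - {"dx": 0.4, "dy": -1, "dz": 1, "roll": 0, "claw": -1}

```text
clock: 4.68
tcp_pos: [0.538, 0.1186, 0.126]
orientation: [-0.0, 0.562, 0.827, -0.0]
wrist_force: [-0.6, -1.1, 0.1]
finger_gap: -0.0
grip_force: 0.0
```

```bash
python3 - <<'E'
from h import *
s=get_state();print(s['joint_pos'],s['tcp_pos'],s['wrist_force'])
c=cam('scene')
a=c['image'][155:275,225:365]
cv2.imwrite('pics/d.png',cv2.resize(a,None,fx=5,fy=5,interpolation=2))
E
```

```text
[ 7.12087681e-02  3.21290952e-01 -2.07307332e-01  1.04290925e+00
  1.01568468e-04  1.26421586e+00] [0.53799893 0.11860895 0.12595869] [-0.64371934 -1.10482405  0.1271574 ]
```

View pics/d.png

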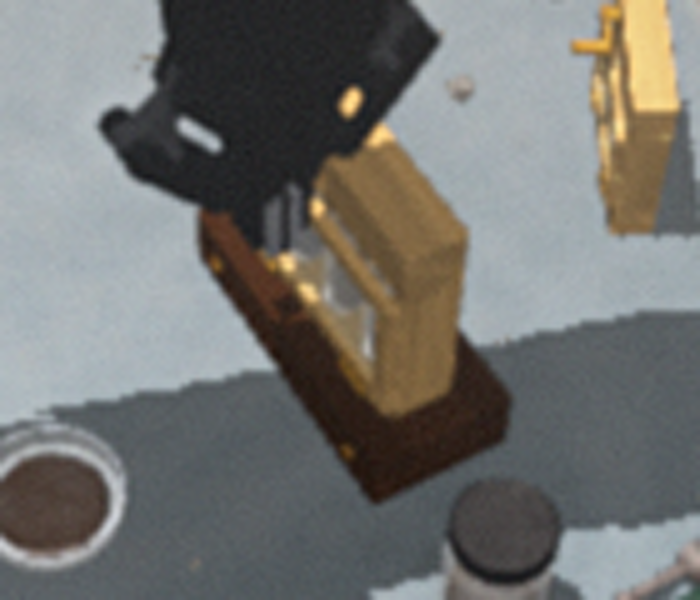

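Call:
send_rows:
  increments:
    - {"dx": 0, "dy": 0, "dz": -0.9, "roll": 0, "claw": -1}
    - {"dx": 0, "dy": 0, "dz": -1.6, "roll": 0, "claw": -1}
    - {"dx": -0.16, "dy": 0.4, "dz": -1.6, "roll": 0, "claw": -1}
    - {"dx": -0.32, "dy": 0.8, "dz": -1.6, "roll": 0, "claw": -1}
    - {"dx": -0.44, "dy": 1.1, "dz": -1.6, "roll": 0, "claw": -1}

```text
clock: 5.35
tcp_pos: [0.5274, 0.1475, 0.0871]
orientation: [0.001, 0.561, 0.828, 0.0]
wrist_force: [0.5, -0.7, -0.8]
finger_gap: 0.0004
grip_force: 0.5
```

Call:
send_rows:
  increments:
    - {"dx": -0.03, "dy": 0.07, "dz": 0, "roll": 0, "claw": -1}
    - {"dx": -0.05, "dy": 0.13, "dz": 0, "roll": 0, "claw": -1}
    - {"dx": -0.08, "dy": 0.2, "dz": 0, "roll": 0, "claw": -1}
    - {"dx": -0.08, "dy": 0.2, "dz": 0, "roll": 0, "claw": -1}
    - {"dx": -0.08, "dy": 0.2, "dz": 0, "roll": 0, "claw": -1}

```text
clock: 5.98
tcp_pos: [0.5252, 0.1517, 0.0864]
orientation: [-0.0, 0.561, 0.828, 0.0]
wrist_force: [-0.1, 1.3, 1.1]
finger_gap: 0.0002
grip_force: 0.1
```

Call:
send_rows:
  increments:
    - {"dx": -0.01, "dy": 0.04, "dz": 0, "roll": 0, "claw": -1}
    - {"dx": -0.03, "dy": 0.08, "dz": 0, "roll": 0, "claw": -1}
    - {"dx": -0.04, "dy": 0.1, "dz": 0, "roll": 0, "claw": -1}
    - {"dx": -0.04, "dy": 0.1, "dz": 0, "roll": 0, "claw": -1}
    - {"dx": -0.04, "dy": 0.1, "dz": 0, "roll": 0, "claw": -1}

```text
clock: 6.6
tcp_pos: [0.5244, 0.1538, 0.0863]
orientation: [0.0, 0.561, 0.827, -0.0]
wrist_force: [1.7, -3.8, -0.8]
finger_gap: -0.0001
grip_force: 1.7
```

Call:
send_rows:
  increments:
    - {"dx": 0.15, "dy": -0.4, "dz": 0, "roll": 0, "claw": -1}
    - {"dx": 0.15, "dy": -0.4, "dz": 2.2, "roll": 0, "claw": 0}
    - {"dx": 0.15, "dy": -0.4, "dz": 4.5, "roll": 0, "claw": 1}
    - {"dx": 1.0, "dy": -0.2, "dz": 5.5, "roll": 0, "claw": 1}
    - {"dx": 2.05, "dy": -0.1, "dz": 5.5, "roll": 0, "claw": 1}

```text
clock: 7.22
tcp_pos: [0.5774, 0.1521, 0.2274]
orientation: [0.002, 0.561, 0.828, 0.002]
wrist_force: [-0.2, 1.1, -1.0]
finger_gap: 0.0723
grip_force: 0.0
```

```bash
python3 - <<'E'
from h import *
s=get_state();print(s['joint_pos'],s['tcp_pos'],s['wrist_force'])
c=cam('scene')
a=c['image'][155:275,225:365]
cv2.imwrite('pics/e.png',cv2.resize(a,None,fx=5,fy=5,interpolation=2))
# expected knob pixel
R=np.array([[.928,-.371],[.371,.928]])
def W(x,y,z): return np.r_[[.5756,.151]+R@[x,y],z+.01]
for x in(-.046,-.027): print((proj(c,W(x,.034,.082))-[225,155])*5,(proj(c,W(x,.034,.110))-[225,155])*5)
E
```

```text
[1.22508024e-01 3.52425958e-01 9.20509346e-02 1.30442123e+00
 1.27991936e-03 1.31397778e+00] [0.57737103 0.15207982 0.22744321] [-0.20368198  1.07407305 -0.96582487]
[[207.15375966 198.60826006]] [[205.64994065 153.89401511]]
[[248.49588943 180.40226027]] [[248.03230284 135.52216202]]
```

View pics/e.png

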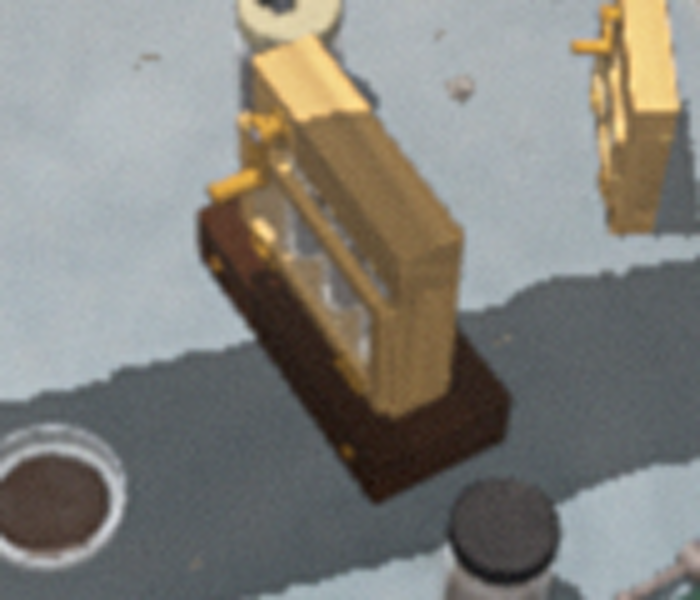

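Call:
send_rows:
  increments:
    - {"dx": -0.05, "dy": -0.04, "dz": -1.5, "roll": 0, "claw": 1}
    - {"dx": -0.05, "dy": -0.04, "dz": -3.2, "roll": 0, "claw": 1}
    - {"dx": -0.05, "dy": -0.04, "dz": -4.6, "roll": 0, "claw": 1}
    - {"dx": -0.05, "dy": -0.04, "dz": -4.6, "roll": 0, "claw": 1}
    - {"dx": -0.05, "dy": -0.04, "dz": -4.6, "roll": 0, "claw": 0.5}

```text
clock: 7.9
tcp_pos: [0.5748, 0.1506, 0.11]
orientation: [0.0, 0.561, 0.828, 0.001]
wrist_force: [-0.8, -0.4, 0.5]
finger_gap: 0.0695
grip_force: 0.0
```

```bash
cat > st.py <<'E'
from h import *
s=get_state()
for k in('joint_pos','tcp_pos','orientation','wrist_force','finger_gap'):print(k,np.round(s[k],4))
E
python3 st.py
```

```text
joint_pos [ 1.2100e-01  4.0950e-01 -1.1820e-01  1.0420e+00  4.0000e-04  1.3131e+00]
tcp_pos [0.5748 0.1506 0.11  ]
orientation [3.000e-04 5.614e-01 8.276e-01 5.000e-04]
wrist_force [-0.8494 -0.3604  0.4642]
finger_gap 0.0695
```

Call:
send_rows:
  increments:
    - {"dx": 0, "dy": 0, "dz": 0, "roll": 0, "claw": 0}
    - {"dx": 0, "dy": 0, "dz": 0, "roll": 0, "claw": -0.5}
    - {"dx": 0, "dy": 0, "dz": 0, "roll": 0, "claw": -1}
    - {"dx": 0, "dy": 0, "dz": 0, "roll": 0, "claw": -1}
    - {"dx": 0, "dy": 0, "dz": 0, "roll": 0, "claw": -1}
  grip_force: 80

```text
clock: 8.52
tcp_pos: [0.5757, 0.1508, 0.1105]
orientation: [0.001, 0.561, 0.828, 0.001]
wrist_force: [0.9, 0.4, 5.6]
finger_gap: 0.0267
grip_force: 80.7
```

Call:
send_rows:
  increments:
    - {"dx": 0, "dy": 0, "dz": 0.2, "roll": 0, "claw": -1}
    - {"dx": 0, "dy": 0, "dz": 0.5, "roll": 0, "claw": -1}
    - {"dx": 0, "dy": 0, "dz": 1.0, "roll": 0, "claw": -1}
    - {"dx": 0, "dy": 0, "dz": 2.0, "roll": 0, "claw": -1}
    - {"dx": 0, "dy": 0, "dz": 3.5, "roll": 0, "claw": -1}

```text
clock: 9.15
tcp_pos: [0.5716, 0.1501, 0.1953]
orientation: [-0.002, 0.561, 0.827, -0.002]
wrist_force: [0.7, -0.8, -4.3]
finger_gap: 0.0266
grip_force: 80.0
```

```bash
python3 st.py; cat > fk.py <<'E'
from h import *
from scipy.optimize import least_squares
D=np.array([[-1.33858,.314,.04499,1.30358,.20878,-.53522,.23041],[-1.41299,-.088,-.36182,1.29714,.13614,-.34655,.25179],
[-.57192,-.09404,-.36825,1.29561,.34688,-.12807,.25135],[.02654,.15131,-.11454,1.30459,.48573,.09300,.25113],
[.07214,.18961,-.25157,1.12877,.48508,.11526,.17712],[.11196,.30062,-.18706,1.08186,.52957,.14002,.14498],
[.07121,.32129,-.20731,1.04291,.538,.11861,.12596],[.12251,.35243,.09205,1.30442,.57737,.15208,.22744],[.121,.4095,-.1182,1.042,.5748,.1506,.110]])
q=D[:,:4]; r=np.sqrt(D[:,4]**2+D[:,5]**2-.08**2); z=D[:,6]
# r = a + L1 sin(j2+f1)+L2 cos(j2-j3+f2); z = b + L1cos(..) - L2 sin(..)   (tool down const in a,b)
A=[];y=[]
for (j1,j2,j3,j4),ri,zi in zip(q,r,z):
    e=j2-j3
    A+= [[1,0,np.sin(j2),np.cos(j2),np.cos(e),np.sin(e)],[0,1,np.cos(j2),-np.sin(j2),-np.sin(e),np.cos(e)]]; y+=[ri,zi]
s=np.linalg.lstsq(np.array(A),np.array(y),rcond=None); print(s[0].round(4), np.abs(np.array(A)@s[0]-y).max(),s[3])
E
python3 fk.py
```

```text
joint_pos [ 1.2130e-01  3.6180e-01  2.6700e-02  1.2425e+00 -3.0000e-04  1.3137e+00]
tcp_pos [0.5716 0.1501 0.1953]
orientation [-0.0025  0.5615  0.8275 -0.0024]
wrist_force [ 0.6976 -0.7957 -4.2827]
finger_gap 0.0266
[ 3.000e-04 -2.068e-01  5.206e-01 -4.000e-04  4.106e-01  5.300e-02] 0.0017012462867058709 [5.17690291 5.17690291 0.38054348 0.38054348 0.23422843 0.23422843]
```

Call:
send_rows:
  increments:
    - {"dx": 0, "dy": 0, "dz": 1.5, "roll": -0.3, "claw": -1}
    - {"dx": 0, "dy": 0, "dz": 3.5, "roll": -0.7, "claw": -1}
    - {"dx": 0, "dy": 0, "dz": 5.5, "roll": -1.2, "claw": -1}
    - {"dx": 0, "dy": 0, "dz": 7.5, "roll": -1.6, "claw": -1}
    - {"dx": 0, "dy": 0, "dz": 9, "roll": -1.9, "claw": -1}

```text
clock: 9.78
tcp_pos: [0.5728, 0.1504, 0.4235]
orientation: [-0.0, 0.667, 0.745, -0.0]
wrist_force: [-0.1, 0.2, -4.6]
finger_gap: 0.0267
grip_force: 80.3
```

Call:
send_rows:
  increments:
    - {"dx": 0, "dy": 0, "dz": 1, "roll": 0, "claw": -1}
    - {"dx": 0, "dy": 0, "dz": 2, "roll": 0, "claw": -1}
    - {"dx": 0, "dy": 0, "dz": 3, "roll": 0, "claw": -1}
    - {"dx": 0, "dy": 0, "dz": 4, "roll": 0, "claw": -1}
    - {"dx": 0, "dy": 0, "dz": 5, "roll": 0, "claw": -1}

```text
clock: 10.4
tcp_pos: [0.5602, 0.1468, 0.5246]
orientation: [0.002, 0.666, 0.746, 0.003]
wrist_force: [0.2, 0.1, -5.7]
finger_gap: 0.0266
grip_force: 84.8
```

```bash
python3 st.py
```

```text
joint_pos [1.1690e-01 5.8430e-01 1.2605e+00 2.2404e+00 1.3000e-03 1.5747e+00]
tcp_pos [0.5602 0.1468 0.5246]
orientation [0.0017 0.666  0.7459 0.0029]
wrist_force [ 0.1751  0.0698 -5.7051]
finger_gap 0.0266
```

Call:
send_rows:
  increments:
    - {"dx": 0, "dy": 0, "dz": 2, "roll": 0, "claw": -1}
    - {"dx": 0, "dy": 0, "dz": 4, "roll": 0, "claw": -1}
    - {"dx": 0, "dy": 0, "dz": 6, "roll": 0, "claw": -1}
    - {"dx": 0, "dy": 0, "dz": 6, "roll": 0, "claw": -1}
    - {"dx": 0, "dy": 0, "dz": 6, "roll": 0, "claw": -1}

```text
clock: 11.02
tcp_pos: [0.5061, 0.1326, 0.5818]
orientation: [0.018, 0.666, 0.746, 0.024]
wrist_force: [0.4, -0.6, -5.7]
finger_gap: 0.0263
grip_force: 84.8
```

```bash
python3 st.py
```

```text
joint_pos [0.0991 0.48   1.2641 2.2945 0.0062 1.5567]
tcp_pos [0.5061 0.1326 0.5818]
orientation [0.0181 0.6656 0.7457 0.0243]
wrist_force [ 0.3754 -0.5888 -5.7469]
finger_gap 0.0263
```

Call:
send_rows:
  increments:
    - {"dx": 1.2, "dy": 0.13, "dz": 1.5, "roll": 0, "claw": -1}
    - {"dx": 2.4, "dy": 0.26, "dz": 3, "roll": 0, "claw": -1}
    - {"dx": 3.6, "dy": 0.4, "dz": 4.5, "roll": 0, "claw": -1}
    - {"dx": 4.8, "dy": 0.5, "dz": 6, "roll": 0, "claw": -1}
    - {"dx": 4.8, "dy": 0.5, "dz": 6, "roll": 0, "claw": -1}

```text
clock: 11.65
tcp_pos: [0.5313, 0.1252, 0.581]
orientation: [0.032, 0.665, 0.745, 0.042]
wrist_force: [-0.2, 0.1, -5.6]
finger_gap: 0.0265
grip_force: 84.9
```

```bash
python3 st.py
```

```text
joint_pos [0.0777 0.4845 1.2635 2.2462 0.0119 1.5359]
tcp_pos [0.5313 0.1252 0.581 ]
orientation [0.0315 0.6651 0.745  0.0415]
wrist_force [-0.17    0.1046 -5.6224]
finger_gap 0.0265
```

Call:
send_rows:
  increments:
    - {"dx": 1.7, "dy": 0.4, "dz": 1.7, "roll": 0, "claw": -1}
    - {"dx": 3.4, "dy": 0.8, "dz": 3.4, "roll": 0, "claw": -1}
    - {"dx": 5.1, "dy": 1.1, "dz": 5.1, "roll": 0, "claw": -1}
    - {"dx": 6.8, "dy": 1.4, "dz": 6.8, "roll": 0, "claw": -1}
    - {"dx": 8.5, "dy": 1.7, "dz": 8.5, "roll": 0, "claw": -1}

```text
clock: 12.28
tcp_pos: [0.5739, 0.1324, 0.5697]
orientation: [0.047, 0.664, 0.744, 0.061]
wrist_force: [0.2, -1.3, -5.1]
finger_gap: 0.0267
grip_force: 84.8
```

```bash
python3 st.py
```

```text
joint_pos [0.0822 0.5124 1.2636 2.1687 0.016  1.5408]
tcp_pos [0.5739 0.1324 0.5697]
orientation [0.0469 0.6639 0.7438 0.061 ]
wrist_force [ 0.1513 -1.3309 -5.1064]
finger_gap 0.0267
```

Call:
send_rows:
  increments:
    - {"dx": 0, "dy": 0, "dz": 0, "roll": 0, "claw": -1}
    - {"dx": 0, "dy": 0, "dz": 0, "roll": 0, "claw": -1}
    - {"dx": 0, "dy": 0, "dz": 0, "roll": 0, "claw": -1}
    - {"dx": 0, "dy": 0, "dz": 0, "roll": 0, "claw": -1}
    - {"dx": 0, "dy": 0, "dz": 0, "roll": 0, "claw": -1}

```text
clock: 12.9
tcp_pos: [0.5735, 0.1324, 0.5704]
orientation: [0.047, 0.664, 0.744, 0.061]
wrist_force: [-0.2, -1.0, -4.5]
finger_gap: 0.0264
grip_force: 84.7
```

```bash
python3 st.py
```

```text
joint_pos [0.0823 0.5114 1.2639 2.1688 0.016  1.5409]
tcp_pos [0.5735 0.1324 0.5704]
orientation [0.0473 0.6639 0.7438 0.0614]
wrist_force [-0.2093 -0.9693 -4.5064]
finger_gap 0.0264
```

Call:
send_rows:
  increments:
    - {"dx": -1, "dy": -0.1, "dz": -1, "roll": 0, "claw": -1}
    - {"dx": -2, "dy": -0.2, "dz": -2, "roll": 0, "claw": -1}
    - {"dx": -2, "dy": -0.2, "dz": -2, "roll": 0, "claw": -1}
    - {"dx": -2, "dy": -0.2, "dz": -2, "roll": 0, "claw": -1}
    - {"dx": -2, "dy": -0.2, "dz": -2, "roll": 0, "claw": -1}

```text
clock: 13.52
tcp_pos: [0.5242, 0.1274, 0.5213]
orientation: [0.048, 0.664, 0.744, 0.062]
wrist_force: [-0.1, 0.3, -3.4]
finger_gap: 0.0266
grip_force: 84.7
```

```bash
python3 st.py
```

```text
joint_pos [0.0804 0.219  0.6378 1.8331 0.0163 1.5391]
tcp_pos [0.5242 0.1274 0.5213]
orientation [0.048  0.6639 0.7437 0.0622]
wrist_force [-0.062   0.342  -3.4255]
finger_gap 0.0266
```

Call:
send_rows:
  increments:
    - {"dx": 1.4, "dy": 0.2, "dz": 2.1, "roll": 0, "claw": -1}
    - {"dx": 2.8, "dy": 0.4, "dz": 4.2, "roll": 0, "claw": -1}
    - {"dx": 4.2, "dy": 0.6, "dz": 6.3, "roll": 0, "claw": -1}
    - {"dx": 5.6, "dy": 0.8, "dz": 8.4, "roll": 0, "claw": -1}
    - {"dx": 7.0, "dy": 1.0, "dz": 10.5, "roll": 0, "claw": -1}

```text
clock: 14.15
tcp_pos: [0.458, 0.0988, 0.6304]
orientation: [0.032, 0.664, 0.745, 0.054]
wrist_force: [-0.4, -0.1, -5.5]
finger_gap: 0.0265
grip_force: 90.1
```

Call:
send_rows:
  increments:
    - {"dx": 14, "dy": 2, "dz": 21, "roll": 0, "claw": -1}
    - {"dx": 14, "dy": 2, "dz": 21, "roll": 0, "claw": -1}
    - {"dx": 14, "dy": 2, "dz": 21, "roll": 0, "claw": -1}
    - {"dx": 14, "dy": 2, "dz": 21, "roll": 0, "claw": -1}
    - {"dx": 14, "dy": 2, "dz": 21, "roll": 0, "claw": -1}

```text
clock: 14.78
tcp_pos: [0.4528, 0.0893, 0.6398]
orientation: [0.037, 0.664, 0.744, 0.064]
wrist_force: [0.6, 0.3, -4.7]
finger_gap: 0.0263
grip_force: 90.1
```

```bash
cat >> st.py <<'E'
from scipy.spatial.transform import Rotation as Ro
w,x,y,z=s['orientation'];M=Ro.from_quat([x,y,z,w]).as_matrix()
print('clock',s['clock'],'toolz',M[:,2].round(3),'tooly',M[:,1].round(3),'tilt about case y',np.degrees(np.arcsin(M[2,1])),'side',np.degrees(np.arcsin(M[2,0])),'yaw',np.degrees(np.arctan2(M[1,1],M[0,1])))
E
python3 st.py
```

```text
joint_pos [-0.0112  0.3576  1.2648  2.3369  0.0478  1.4482]
tcp_pos [0.4528 0.0893 0.6398]
orientation [0.0374 0.6635 0.7444 0.0643]
wrist_force [ 0.6189  0.2946 -4.6703]
finger_gap 0.0263
clock 14.775 toolz [ 0.141  0.046 -0.989] tooly [0.983 0.111 0.145] tilt about case y 8.3619460380912 side 1.702396998069993 yaw 6.449041427338629
```

Call:
send_rows:
  increments:
    - {"dx": 2.4, "dy": 0.7, "dz": 0.7, "roll": 0, "claw": -1}
    - {"dx": 4.8, "dy": 1.4, "dz": 1.4, "roll": 0, "claw": -1}
    - {"dx": 7.2, "dy": 2.1, "dz": 2.1, "roll": 0, "claw": -1}
    - {"dx": 7.2, "dy": 2.1, "dz": 2.1, "roll": 0, "claw": -1}
    - {"dx": 7.2, "dy": 2.1, "dz": 2.1, "roll": 0, "claw": -1}

```text
clock: 15.4
tcp_pos: [0.4644, 0.0991, 0.6249]
orientation: [0.021, 0.663, 0.746, 0.057]
wrist_force: [-0.4, 0.4, -5.3]
finger_gap: 0.0261
grip_force: 90.0
```

```bash
python3 st.py
```

```text
joint_pos [0.0041 0.3903 1.2648 2.3371 0.0574 1.4615]
tcp_pos [0.4644 0.0991 0.6249]
orientation [0.021  0.6635 0.7457 0.0575]
wrist_force [-0.4217  0.3661 -5.3049]
finger_gap 0.0261
clock 15.4 toolz [ 0.108  0.058 -0.993] tooly [0.987 0.113 0.114] tilt about case y 6.521013083592308 side 2.574243152610387 yaw 6.527369383607908
```

```bash
python3 - <<'E'
from h import *
t=cam('top');s=cam('scene')
for uv in[(300,105),(300,73)]:
    for z in(0,.1,.2,.3,.4): 
        P=onz(t,[uv],z)[0]; print(uv,z,P.round(3),proj(s,P).round(0))
a=cv2.imread('pics/scene0.png');
for v in(150,200,250,300): print(v,[tuple(a[v,u]) for u in range(370,560,12)])
E
```

```text
(300, 105) 0 [0.788 0.078 0.   ] [[400. 241.]]
(300, 105) 0.1 [0.751 0.081 0.1  ] [[391. 213.]]
(300, 105) 0.2 [0.713 0.085 0.2  ] [[381. 180.]]
(300, 105) 0.3 [0.675 0.089 0.3  ] [[368. 139.]]
(300, 105) 0.4 [0.638 0.092 0.4  ] [[352.  88.]]
(300, 73) 0 [0.866 0.077 0.   ] [[435. 237.]]
(300, 73) 0.1 [0.82  0.081 0.1  ] [[426. 210.]]
(300, 73) 0.2 [0.775 0.085 0.2  ] [[415. 177.]]
(300, 73) 0.3 [0.729 0.088 0.3  ] [[401. 136.]]
(300, 73) 0.4 [0.683 0.092 0.4  ] [[384.  85.]]
150 [(np.uint8(82), np.uint8(79), np.uint8(78)), (np.uint8(84), np.uint8(81), np.uint8(80)), (np.uint8(35), np.uint8(63), np.uint8(81)), (np.uint8(55), np.uint8(110), np.uint8(144)), (np.uint8(38), np.uint8(85), np.uint8(123)), (np.uint8(35), np.uint8(86), np.uint8(129)), (np.uint8(31), np.uint8(81), np.uint8(122)), (np.uint8(31), np.uint8(82), np.uint8(124)), (np.uint8(35), np.uint8(87), np.uint8(128)), (np.uint8(31), np.uint8(69), np.uint8(104)), (np.uint8(25), np.uint8(57), np.uint8(78)), (np.uint8(37), np.uint8(95), np.uint8(138)), (np.uint8(39), np.uint8(97), np.uint8(141)), (np.uint8(38), np.uint8(91), np.
[... 1585 characters left out ...]
t8(84), np.uint8(54)), (np.uint8(170), np.uint8(163), np.uint8(151)), (np.uint8(70), np.uint8(83), np.uint8(55)), (np.uint8(176), np.uint8(171), np.uint8(159)), (np.uint8(129), np.uint8(134), np.uint8(136)), (np.uint8(57), np.uint8(56), np.uint8(48)), (np.uint8(56), np.uint8(55), np.uint8(50)), (np.uint8(29), np.uint8(53), np.uint8(69)), (np.uint8(62), np.uint8(125), np.uint8(160)), (np.uint8(32), np.uint8(83), np.uint8(124)), (np.uint8(33), np.uint8(84), np.uint8(125)), (np.uint8(29), np.uint8(80), np.uint8(120)), (np.uint8(30), np.uint8(88), np.uint8(133)), (np.uint8(30), np.uint8(73), np.uint8(115)), (np.uint8(35), np.uint8(83), np.uint8(121)), (np.uint8(30), np.uint8(78), np.uint8(119))]
```

Call:
send_rows:
  increments:
    - {"dx": 0, "dy": 0.3, "dz": -2.4, "roll": 0, "claw": -1}
    - {"dx": 1, "dy": 0.8, "dz": -4.6, "roll": 0, "claw": -1}
    - {"dx": 2.8, "dy": 1.2, "dz": -5, "roll": 0, "claw": -1}
    - {"dx": 4.8, "dy": 1.7, "dz": -5, "roll": 0, "claw": -1}
    - {"dx": 6.2, "dy": 2.1, "dz": -5, "roll": 0, "claw": -1}

```text
clock: 16.12
tcp_pos: [0.6204, 0.1519, 0.4964]
orientation: [0.019, 0.664, 0.746, 0.055]
wrist_force: [1.1, -0.3, -3.2]
finger_gap: 0.0266
grip_force: 89.9
```

Call:
send_rows:
  increments:
    - {"dx": 2.2, "dy": 0.25, "dz": 1.1, "roll": 0, "claw": -1}
    - {"dx": 4.4, "dy": 0.5, "dz": 2.2, "roll": 0, "claw": -1}
    - {"dx": 6.6, "dy": 0.75, "dz": 3.3, "roll": 0, "claw": -1}
    - {"dx": 6.6, "dy": 0.75, "dz": 3.3, "roll": 0, "claw": -1}
    - {"dx": 6.6, "dy": 0.75, "dz": 3.3, "roll": 0, "claw": -1}

```text
clock: 16.75
tcp_pos: [0.691, 0.153, 0.4855]
orientation: [0.04, 0.663, 0.744, 0.081]
wrist_force: [0.9, -0.2, -4.8]
finger_gap: 0.0268
grip_force: 87.9
```

```bash
python3 st.py
```

```text
joint_pos [0.0815 0.6635 1.2648 1.9995 0.0543 1.5418]
tcp_pos [0.691  0.153  0.4855]
orientation [0.0397 0.6625 0.7436 0.0811]
wrist_force [ 0.8951 -0.1902 -4.7887]
finger_gap 0.0268
clock 16.75 toolz [ 0.167  0.068 -0.984] tooly [0.979 0.109 0.173] tilt about case y 9.978617761811748 side 2.778662831369757 yaw 6.354074182119625
```

Call:
send_rows:
  increments:
    - {"dx": 10, "dy": 2.4, "dz": 10, "roll": 0, "claw": -1}
    - {"dx": 10, "dy": 2.4, "dz": 10, "roll": 0, "claw": -1}
    - {"dx": 10, "dy": 2.4, "dz": 10, "roll": 0, "claw": -1}
    - {"dx": 10, "dy": 2.4, "dz": 10, "roll": 0, "claw": -1}
    - {"dx": 10, "dy": 2.4, "dz": 10, "roll": 0, "claw": -1}

```text
clock: 17.38
tcp_pos: [0.7158, 0.1645, 0.489]
orientation: [0.057, 0.661, 0.741, 0.104]
wrist_force: [0.3, 0.0, -5.1]
finger_gap: 0.0263
grip_force: 88.0
```

```bash
python3 st.py
```

```text
joint_pos [0.093  0.6656 1.2639 1.9382 0.0576 1.5563]
tcp_pos [0.7158 0.1645 0.489 ]
orientation [0.0571 0.6609 0.741  0.1039]
wrist_force [ 3.0390e-01  3.0000e-04 -5.1209e+00]
finger_gap 0.0263
clock 17.375 toolz [ 0.222  0.079 -0.972] tooly [0.968 0.105 0.23 ] tilt about case y 13.270322040466283 side 3.0220748046502264 yaw 6.177150107726514
```

Call:
send_rows:
  increments:
    - {"dx": 9, "dy": 1.8, "dz": 11, "roll": 0.75, "claw": -1}
    - {"dx": 9, "dy": 1.8, "dz": 11, "roll": 0.75, "claw": -1}
    - {"dx": 9, "dy": 1.8, "dz": 11, "roll": 0.75, "claw": -1}
    - {"dx": 9, "dy": 1.8, "dz": 11, "roll": 0.75, "claw": -1}
    - {"dx": 9, "dy": 1.8, "dz": 11, "roll": 0.75, "claw": -1}

```text
clock: 18.0
tcp_pos: [0.7257, 0.1685, 0.5082]
orientation: [0.072, 0.62, 0.771, 0.13]
wrist_force: [0.3, 0.6, -5.4]
finger_gap: 0.0265
grip_force: 88.0
```

Call:
send_rows:
  increments:
    - {"dx": 9, "dy": 1.6, "dz": 11, "roll": 0, "claw": -1}
    - {"dx": 9, "dy": 1.6, "dz": 11, "roll": 0, "claw": -1}
    - {"dx": 9, "dy": 1.6, "dz": 11, "roll": 0, "claw": -1}
    - {"dx": 9, "dy": 1.6, "dz": 11, "roll": 0, "claw": -1}
    - {"dx": 9, "dy": 1.6, "dz": 11, "roll": 0, "claw": -1}

```text
clock: 18.62
tcp_pos: [0.7407, 0.1704, 0.5278]
orientation: [0.093, 0.617, 0.766, 0.155]
wrist_force: [0.2, -0.4, -5.7]
finger_gap: 0.0264
grip_force: 88.0
```

```bash
python3 st.py
```

```text
joint_pos [0.083  0.6283 1.2636 1.8554 0.0949 1.4559]
tcp_pos [0.7407 0.1704 0.5278]
orientation [0.0927 0.617  0.766  0.1547]
wrist_force [ 0.2401 -0.4055 -5.6721]
finger_gap 0.0264
clock 18.625 toolz [ 0.333  0.123 -0.935] tooly [0.917 0.191 0.351] tilt about case y 20.573198846510117 side 2.8081366707094095 yaw 11.75730128401545
```

Call:
send_rows:
  increments:
    - {"dx": 8, "dy": 1.0, "dz": 12, "roll": 0, "claw": -1}
    - {"dx": 8, "dy": 1.0, "dz": 12, "roll": 0, "claw": -1}
    - {"dx": 8, "dy": 1.0, "dz": 12, "roll": 0, "claw": -1}
    - {"dx": 8, "dy": 1.0, "dz": 12, "roll": 0, "claw": -1}
    - {"dx": 8, "dy": 1.0, "dz": 12, "roll": 0, "claw": -1}

```text
clock: 19.25
tcp_pos: [0.7439, 0.165, 0.5593]
orientation: [0.114, 0.614, 0.76, 0.179]
wrist_force: [0.4, -0.8, -4.7]
finger_gap: 0.0264
grip_force: 88.0
```

Call:
send_rows:
  increments:
    - {"dx": 8, "dy": 1.0, "dz": 12, "roll": 0, "claw": -1}
    - {"dx": 8, "dy": 1.0, "dz": 12, "roll": 0, "claw": -1}
    - {"dx": 8, "dy": 1.0, "dz": 12, "roll": 0, "claw": -1}
    - {"dx": 8, "dy": 1.0, "dz": 12, "roll": 0, "claw": -1}
    - {"dx": 8, "dy": 1.0, "dz": 12, "roll": 0, "claw": -1}

```text
clock: 19.88
tcp_pos: [0.7517, 0.1617, 0.5872]
orientation: [0.136, 0.61, 0.754, 0.204]
wrist_force: [-0.2, -0.1, -4.5]
finger_gap: 0.0265
grip_force: 88.0
```

Call:
send_rows:
  increments:
    - {"dx": 8, "dy": 1.0, "dz": 12, "roll": 0, "claw": -1}
    - {"dx": 8, "dy": 1.0, "dz": 12, "roll": 0, "claw": -1}
    - {"dx": 8, "dy": 1.0, "dz": 12, "roll": 0, "claw": -1}
    - {"dx": 8, "dy": 1.0, "dz": 12, "roll": 0, "claw": -1}
    - {"dx": 8, "dy": 1.0, "dz": 12, "roll": 0, "claw": -1}

```text
clock: 20.5
tcp_pos: [0.7633, 0.16, 0.6135]
orientation: [0.158, 0.605, 0.746, 0.229]
wrist_force: [-0.1, -1.3, -5.7]
finger_gap: 0.0266
grip_force: 88.0
```

```bash
python3 st.py
```

```text
joint_pos [0.0569 0.5466 1.2635 1.7368 0.1214 1.4541]
tcp_pos [0.7633 0.16   0.6135]
orientation [0.1576 0.6051 0.7461 0.2287]
wrist_force [-0.0997 -1.2628 -5.7385]
finger_gap 0.0266
clock 20.5 toolz [ 0.512  0.15  -0.846] tooly [0.831 0.163 0.532] tilt about case y 32.13820901028427 side 2.3800117122145514 yaw 11.103752267722248
```

Call:
send_rows:
  increments:
    - {"dx": 8, "dy": 0.6, "dz": 12, "roll": 0, "claw": -1}
    - {"dx": 8, "dy": 0.6, "dz": 12, "roll": 0, "claw": -1}
    - {"dx": 8, "dy": 0.6, "dz": 12, "roll": 0, "claw": -1}
    - {"dx": 8, "dy": 0.6, "dz": 12, "roll": 0, "claw": -1}
    - {"dx": 8, "dy": 0.6, "dz": 12, "roll": 0, "claw": -1}

```text
clock: 21.12
tcp_pos: [0.7781, 0.154, 0.639]
orientation: [0.18, 0.6, 0.737, 0.253]
wrist_force: [0.8, 0.2, -5.2]
finger_gap: 0.0262
grip_force: 88.1
```

Call:
send_rows:
  increments:
    - {"dx": 8, "dy": 0.6, "dz": 12, "roll": 0, "claw": -1}
    - {"dx": 8, "dy": 0.6, "dz": 12, "roll": 0, "claw": -1}
    - {"dx": 8, "dy": 0.6, "dz": 12, "roll": 0, "claw": -1}
    - {"dx": 8, "dy": 0.6, "dz": 12, "roll": 0, "claw": -1}
    - {"dx": 8, "dy": 0.6, "dz": 12, "roll": 0, "claw": -1}

```text
clock: 21.75
tcp_pos: [0.793, 0.1515, 0.6629]
orientation: [0.2, 0.593, 0.728, 0.278]
wrist_force: [-8.1, 2.7, -7.6]
finger_gap: 0.0265
grip_force: 88.7
```

Call:
send_rows:
  increments:
    - {"dx": 8, "dy": 0.6, "dz": 12, "roll": 0, "claw": -1}
    - {"dx": 8, "dy": 0.6, "dz": 12, "roll": 0, "claw": -1}
    - {"dx": 8, "dy": 0.6, "dz": 12, "roll": 0, "claw": -1}
    - {"dx": 8, "dy": 0.6, "dz": 12, "roll": 0, "claw": -1}
    - {"dx": 8, "dy": 0.6, "dz": 12, "roll": 0, "claw": -1}

```text
clock: 22.38
tcp_pos: [0.804, 0.1504, 0.6794]
orientation: [0.212, 0.59, 0.72, 0.296]
wrist_force: [-39.7, 2.9, -15.5]
finger_gap: 0.0264
grip_force: 146.4
```

```bash
python3 st.py
```

```text
joint_pos [0.029  0.5097 1.2554 1.5846 0.1574 1.4627]
tcp_pos [0.804  0.1504 0.6794]
orientation [0.2122 0.5904 0.7202 0.296 ]
wrist_force [-39.731    2.9038 -15.5179]
finger_gap 0.0264
clock 22.375 toolz [ 0.655  0.176 -0.735] tooly [0.725 0.128 0.677] tilt about case y 42.60661096639927 side 2.5133769877319057 yaw 9.98121392018463
```

Call:
send_rows:
  increments:
    - {"dx": -1, "dy": 0, "dz": 0, "roll": 0, "claw": -1}
    - {"dx": -2, "dy": 0, "dz": -0.5, "roll": 0, "claw": -1}
    - {"dx": -3, "dy": 0, "dz": -1.5, "roll": 0, "claw": -1}
    - {"dx": -5, "dy": 0, "dz": -3, "roll": 0, "claw": -1}
    - {"dx": -7, "dy": 0, "dz": -5, "roll": 0, "claw": -1}

```text
clock: 23.0
tcp_pos: [0.6426, 0.147, 0.5704]
orientation: [0.227, 0.586, 0.716, 0.304]
wrist_force: [0.7, 0.3, -3.4]
finger_gap: 0.0262
grip_force: 106.0
```

```bash
python3 st.py; python3 - <<'E'
from h import *
c=cam('scene','s2'); t=cam('top','t2'); cv2.imwrite('pics/st2.png',np.hstack([cv2.resize(c['image'],(400,300)),cv2.resize(t['image'],(400,300))]))
E
```

```text
joint_pos [ 0.0361 -0.0899  0.1097  1.0029  0.1461  1.4662]
tcp_pos [0.6426 0.147  0.5704]
orientation [0.2267 0.5857 0.7162 0.3043]
wrist_force [ 0.6575  0.3438 -3.3569]
finger_gap 0.0262
clock 23.0 toolz [ 0.681  0.17  -0.712] tooly [0.701 0.129 0.701] tilt about case y 44.54523732266448 side 1.8186049211011768 yaw 10.39916687263749
```

View pics/st2.png

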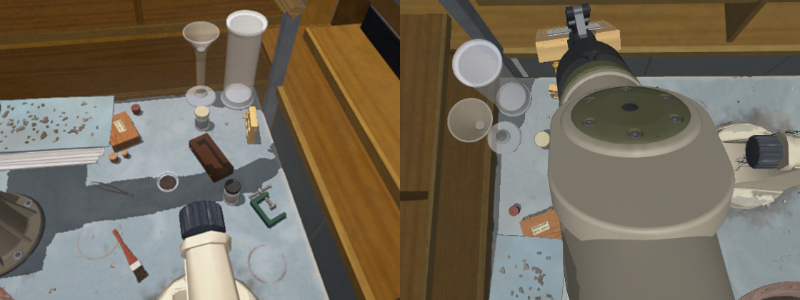

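Call:
send_rows:
  increments:
    - {"dx": -1, "dy": 0, "dz": -2, "roll": 0, "claw": -1}
    - {"dx": -2, "dy": 0, "dz": -4, "roll": 0, "claw": -1}
    - {"dx": -3, "dy": 0, "dz": -6, "roll": 0, "claw": -1}
    - {"dx": -4, "dy": 0, "dz": -8, "roll": 0, "claw": -1}
    - {"dx": -4, "dy": 0, "dz": -9, "roll": 0, "claw": -1}

```text
clock: 23.72
tcp_pos: [0.54, 0.147, 0.3398]
orientation: [0.223, 0.587, 0.717, 0.301]
wrist_force: [0.3, -0.6, -5.0]
finger_gap: 0.0261
grip_force: 90.5
```

```bash
python3 st.py; python3 - <<'E'
from h import *
from scipy.spatial.transform import Rotation as Ro
c=cam('scene','s3'); t=cam('top','t3')
s=get_state();w,x,y,z=s['orientation'];M=Ro.from_quat([x,y,z,w]).as_matrix()
# predicted case corners: case z=-tool z, x=+-tool y ; grip: TCP at case z=.100
cz=-M[:,2];cx=M[:,1];cy=np.cross(cz,cx);O=s['tcp_pos']-cz*.100
P=[O+cx*a+cy*b+cz*h for a in(-.014,.014) for b in(-.058,.058) for h in(0,.126)]+[O-.036*cx+.034*cy+.082*cz]
A=[]
for k in(c,t):
    uv=proj(k,P);print(uv.round(0).tolist())
    im=k['image'].copy()
    im=cv2.resize(im,None,fx=2,fy=2,interpolation=2)
    for u in uv: cv2.circle(im,tuple(int(v) for v in 2*u),2,(0,0,255),-1)
    u=(2*uv.mean(0)).astype(int); x0=min(max(u[0]-200,0),720);y0=min(max(u[1]-240,0),360); A.append(im[y0:y0+480,x0:x0+400])
cv2.imwrite('pics/st3.png',np.hstack(A))
E
```

```text
joint_pos [ 0.0469 -0.3184 -0.6185  0.5123  0.1388  1.4739]
tcp_pos [0.54   0.147  0.3398]
orientation [0.2232 0.5871 0.7175 0.3012]
wrist_force [ 0.3388 -0.6051 -4.9605]
finger_gap 0.0261
clock 23.725 toolz [ 0.674  0.17  -0.719] tooly [0.708 0.129 0.694] tilt about case y 43.96585443961601 side 1.9138918419572697 yaw 10.342206026721014
[[323.0, 155.0], [274.0, 128.0], [298.0, 109.0], [249.0, 78.0], [336.0, 144.0], [287.0, 115.0], [309.0, 98.0], [261.0, 65.0], [263.0, 108.0]]
[[289.0, 151.0], [305.0, 193.0], [221.0, 165.0], [226.0, 209.0], [287.0, 136.0], [303.0, 176.0], [217.0, 151.0], [221.0, 193.0], [242.0, 201.0]]
```

View pics/st3.png

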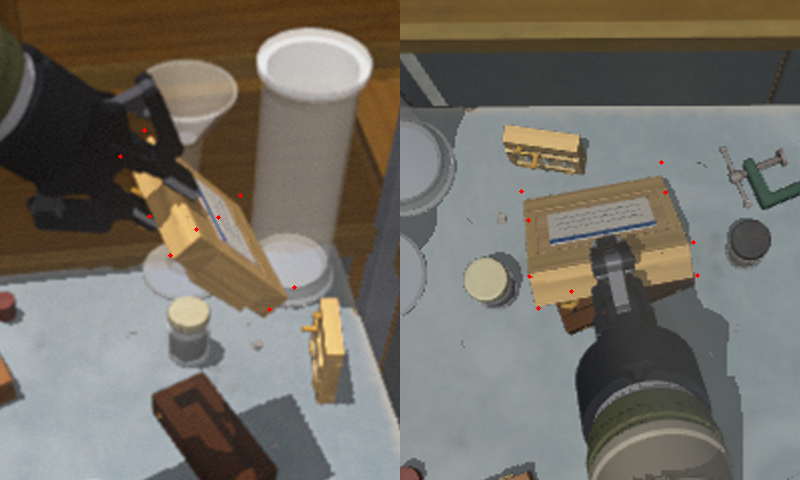

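```bash
python3 - <<'E'
from h import *
from scipy.spatial.transform import Rotation as Ro
t=cam('top')
C=np.array([(525,200),(665,177),(691,246),(527,279)],float); uv=(C-[400,0]+[313,110])/2
# case frame back face x=+14: corners y=+58 at left; order bottom-left,bottom-right,top-right,top-left
X=np.array([[.014,.058,0],[.014,-.058,0],[.014,-.058,.126],[.014,.058,.126]])
ok,rs,ts,err=cv2.solvePnPGeneric(X,uv,t['K'],t['d'],flags=cv2.SOLVEPNP_IPPE)
F=np.diag([1,-1,-1.]);Rw=t['T'][:3,:3];
for r,p,e in zip(rs,ts,err):
    R=Rw.T@F@cv2.Rodrigues(r)[0]; o=Rw.T@(F@p.ravel()-t['T'][:3,3])
    print('case x',R[:,0].round(2),'y',R[:,1].round(3),'z',R[:,2].round(3),'org',o.round(3),e)
E
```

```text
case x [0.76 0.13 0.64] y [-0.185  0.982  0.027] z [-0.626 -0.139  0.768] org [0.6   0.161 0.264] [0.46786131]
case x [-0.96 -0.18  0.23] y [-0.181  0.983  0.009] z [-0.227 -0.033 -0.973] org [0.591 0.157 0.395] [4.90208273]
```

Call:
send_rows:
  increments:
    - {"dx": 0, "dy": 0, "dz": 0, "roll": 0, "claw": -1}
    - {"dx": 0, "dy": 0, "dz": 0, "roll": 0, "claw": -1}
    - {"dx": 0, "dy": 0, "dz": 0, "roll": 0, "claw": -1}
    - {"dx": 0, "dy": 0, "dz": 0, "roll": 0, "claw": -1}
    - {"dx": 0, "dy": 0, "dz": 0, "roll": 0, "claw": -1}

```text
clock: 24.5
tcp_pos: [0.5446, 0.1471, 0.3463]
orientation: [0.226, 0.586, 0.716, 0.304]
wrist_force: [-0.1, -0.3, -5.8]
finger_gap: 0.0262
grip_force: 90.5
```

```bash
python3 st.py; python3 -c "
from h import *
print(hand_in())"
```

```text
joint_pos [ 0.0466 -0.316  -0.6077  0.5119  0.139   1.4741]
tcp_pos [0.5446 0.1471 0.3463]
orientation [0.2262 0.586  0.7163 0.304 ]
wrist_force [-0.1071 -0.2941 -5.8217]
finger_gap 0.0262
clock 24.5 toolz [ 0.68   0.17  -0.713] tooly [0.702 0.128 0.701] tilt about case y 44.4678953694764 side 1.8492338900576484 yaw 10.367216070593981
the job is handed in; nothing more can be done
None
```

I handed the job in at 24.5 s with the button turned down, the case held label-up about 25 cm clear and tipped about 44° (gripper angle; 40° from the picture), and the jars still standing where they were in the last pictures; but while tipping, the held case struck something solid (about 43 N at the wrist) and seems to have slid about 1 cm in the grip, joint 3 read up to 1.265 against its stated 1.26 limit, and I never got a view of the front or button after the lift.

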